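Flip the stock flag of the empty incense tray to red

TASK

One of the two trays on the shop counter is empty. Push the hinged flag of the marker in front of it over to the other side, so that it lies down flat with its red face up, and draw clear. Leave the other flag green side up, do not lift or shove either marker stand, and leave the tins, the jar, the pot and the burner where they are.

Things in the scene. Friction and masses are not known exactly. Their poses are not given: they have to be found in the camera images.
- stand_empty: The marker stand to work on, about 180 mm in front (robot side) of the empty tray: loose steel plate 120 x 86 x 12 mm, 0.95 kg, carrying a hinged flag. Origin: centre of its underside, on the counter. Its x axis runs across the hinge, to the robot's left (within 0.4 rad of the robot's y axis); its y axis runs along the hinge.
- hinge_empty (a point): Middle of that flag's hinge axis, 85 mm straight above the stand's origin; axes as the stand's. The hinge is held between two posts, 7 mm thick, at y = +-36.5 mm, that end 4 mm above the axis.
- flag_empty (a joint): Angle of that flag, rad: 0 = level to the right (stand's -x), green face up; 1.57 = upright; 3.14 (stop) = level to the left (+x), red face up. Starts at 0 to 0.25. The flag is a plate 4 mm thick, 62 mm wide along the hinge, 4 to 70 mm from the hinge axis, 35 g. The hinge is stiff (0.02 N m): the flag stays where it is left.
- edge_empty (a point): Middle of that flag's free edge, 70 mm from the hinge axis. At the start nothing is below the outer part of the flag but the stand's base, whose top is 73 mm below the hinge: a fingertip, tilted, fits under the free edge from the right and pushes it up and over (under 1 N); pressing near the free edge (under 1 N) then lays it down.
- stand_full: A like stand with a like flag, in front of the full tray; to be left alone. Origin and axes as for stand_empty.
- flag_full (a joint): Angle of that stand's flag, rad, as for flag_empty; starts between 0 and 0.25 (green up) and stays so.
- tray_empty: Wooden open tray 110 (x) x 170 (y) x 35 mm high, walls 5 mm, fixed to the counter, with nothing in it. Origin: centre of its underside.
- tray_full: Wooden open tray 110 (x) x 170 (y) x 35 mm high, walls 5 mm, fixed to the counter, holding two tins. Origin: centre of its underside.
- tin_1: Black and yellow banded tin, 62 mm across, 50 mm high, standing in tray_full. Origin: centre of its underside.
- tin_2: Black and yellow banded tin, 62 mm across, 50 mm high, standing in tray_full. Origin: centre of its underside.
- jar: Loose amber jar with a red lid, 66 mm across, 105 mm high, at the left of the work. Origin: centre of its underside.
- burner: Loose blue ceramic incense burner, 72 mm across at the rim, 90 mm high, at the left of the work, nearer the robot. Origin: centre of its underside.
- pot: Loose black pot with a green lid, 60 mm across, 75 mm high, near the robot. Origin: centre of its underside.
Things that resemble listed ones, but are neither listed nor needed, are in the scene too. Leave any orange or pink look-alike of the tin_1 alone.

How it is judged (in metres and radians):
At the end, for the whole second after the job is handed in: The empty tray's flag rests red face up on its left side, within 0.19 rad of level (above 2.95 rad); the other flag stays below 0.5 rad; the stands are level within 30 mm, and the tins, jar, pot and burner upright within 20 mm, of where they began (value of joint flag_empty above 2.95 rad and velocity of joint flag_empty between -0.05 and 0.05 rad/s and value of joint flag_full below 0.5 rad and distance of each of stand_empty, stand_full from where it was at the start of the episode below 0.03 m and angle between each of stand_empty, stand_full's own z axis and vertical below 0.05 rad and linear speed of stand_empty below 0.02 m/s and distance of each of tin_1, tin_2, jar, burner, pot from where it was at the start of the episode below 0.02 m and angle between each of tin_1, tin_2, jar, burner, pot's own z axis and vertical below 0.1 rad); the robot touches nothing.
It fails at once if a marker stand is lifted, tipped or shoved (more than 30 mm or 0.2 rad) (distance of any of stand_empty, stand_full from where it was at the start of the episode above 0.03 m or angle between any of stand_empty, stand_full's own z axis and vertical above 0.2 rad).
It fails at once if any marker stand is raised off the counter by more than 12 mm (height (world z) of any of stand_empty, stand_full above 0.012 m).
It fails at once if the full tray's flag is turned (past 0.6 rad) (value of joint flag_full above 0.6 rad).
It fails at once if a tin, the jar, the pot or the burner is carried or knocked away (more than 20 mm) (distance of any of tin_1, tin_2, jar, burner, pot from where it was at the start of the episode above 0.02 m).
It also fails if it takes over 38 s, if anything falls off the work surface, if the arm or the gripper's body presses on something with over 40 N, if the wrist force passes 120 N, or if a joint passes its speed limit or range.

ROBOT

A 7-joint arm with a two-finger parallel gripper is mounted at the origin on the work surface. World frame = base frame: x ahead of the robot, y to its left, z up, the work surface at z = 0. Lengths are in mm, angles in rad, forces in N, time in s.
With the tool pointing down it reaches from about 400 to 900 mm from the base axis. Payload 5.6 kg.
Tool frame: the origin (TCP) lies midway between the tips of the shut fingers; the grasp point (between the pads) lies 19 mm behind it; z points along the fingers, y is the line along which they close (so a half turn about z gives the same grasp; the last joint's range is limited). The gripper opens to 92 mm and grips with 3 to 60 N. Pads are 20 mm wide; open, the fingers measure 128 mm over their backs; the gripper's body (75 mm by 189 mm) begins 69 mm behind the grasp point.
Start: joints at [-1.152, 0.468, -0.012, 1.603, 0.006, 1.071, -0.056], TCP at [289.654, 581.902, 214.592] pointing down, gripper open.
Joint ranges: [-2.53, 2.53], [-0.31, 2.02], [-1.57, 1.55], [0.28, 2.44], [-1.29, 4.43], [0.15, 1.84], [-2.92, 2.92]. Speed limits (rad/s): [2.57, 2.57, 3.14, 3.14, 3.14, 3.14, 3.14].

INTERFACE

Orientations are given as a rotation vector (axis times angle).
In Python, from cell import robot, grip, kin, viewer gives the robot as it stands. Calls block until the motion is done:
- robot.movep(position, orientation): joint-space move of the TCP to a pose.
- robot.servo_line(position, feed=150, rotation=None): straight line of the TCP; rotation=None keeps the orientation; feed is the mean speed in mm/s.
- robot.goto_joints(angles): joint-space move.
- grip(opening, newtons=None): opening from 0.0 (shut) to 1.0 (fully open); newtons is the grip in N (None keeps the last); returns when the fingers have stopped.
- robot.hold(seconds).
- kin.ik(position, orientation): joint angles nearest the present ones, or None.
- robot.observe(): the state.
- viewer.read_camera(name): name is "scene" or "top"; returns the picture (480x640x3 uint8, red, green, blue); there is no depth.
- viewer.camera_info(name): a dict with "camera_matrix" (3x3 intrinsics, pixels), "k1" (the pictures are not rectified: a ray, as slopes to the right and down, at radius r is drawn at 1 + k1 r^2 times it, then the intrinsics apply), "R" (3x3) and "t" (3): a world point X has camera coordinates R X + t. Camera axes: x right, y down, z forward; pixel columns grow to the right and rows downward; lengths in mm; the calibration is good to about 2 mm. A picture is of the moment at which its call begins. camera_info takes no time and is no camera call.
A pose or a line that the arm cannot do raises robot.IKError and nothing moves.
- robot.job_done(): hands the job in; it is judged then, once.
Trained networks look in the newest picture that a camera, given by its name, has taken for a name from the list of things; names that differ only in an ending like _2 or _b are one class to them, and where a whole thing is asked for, a point or a joint stands for the part that bears it (a point fixed in the world has none). Each returns a list of dicts, best first, with "confidence" (0 to 1); they miss things now and then, are a little off and sometimes report something else, mostly with a low value. They report only what shows in the picture. A call takes as long as a camera call. They do not tell look-alikes from the thing itself.
- viewer.silhouettes(name, camera): "mask" (480x640 bool, what is visible of it).
- viewer.pinpoint(name, camera): "at" ([x, y, z] in mm, in the coordinates of the camera as it stood for that picture, good to about 4 mm: a listed point, or the origin of a listed thing).
The state is a dict: "t": time; "joints": joint angles; "joint_velocities": joint speeds; "joint_torque": joint torques, N m; "tcp_pos": TCP position; "tcp_rot": TCP orientation; "contact_force": force on the tool from outside, world axes, zero at the start; "wrist_torque": the same for the moment, N m; "grip_width": opening from 0.0 (shut) to 1.0 (fully open); "grip_force": force on a finger pad.
Only numpy, scipy, OpenCV 4.12 (cv2) and the standard library are available. Lean on these libraries where they do the work, as an engineer would, in place of code of your own. Each camera call takes 0.05 s, during which the arm holds its last target. There are 200 camera calls.

## Working session

There is one attempt and no reset: what is moved stays moved. The work goes in short steps, each a Python script; the robot and the scene stay as the last script left them, time stands still between calls to the robot, and variables do not carry over. Pictures are saved under pics/ and viewed, at most 10 in all, crops included, and the job is handed in when it is done.

```bash
mkdir -p pics
cat > h.py <<'E'
from cell import robot, grip, kin, viewer
import numpy as np, cv2
def world(p,cam):
    c=viewer.camera_info(cam); return np.array(c["R"]).T@(np.array(p)-np.array(c["t"]))
def proj(X,cam):
    c=viewer.camera_info(cam); p=np.array(c["R"])@np.array(X)+np.array(c["t"]); s=p[:2]/p[2]; s=s*(1+c["k1"]*(s@s)); K=np.array(c["camera_matrix"])
    return K[:2,:2]@s+K[:2,2]
def snap(cam,f):
    im=viewer.read_camera(cam); cv2.imwrite(f,im[:,:,::-1]); return im
E
python3 - <<'E'
from h import *
for cam in("scene","top"):
    snap(cam,f"pics/{cam}0.png")
    c=viewer.camera_info(cam); print(cam,(-np.array(c["R"]).T@c["t"]).round())
    for n in("stand_empty","hinge_empty","edge_empty","tray_empty","tray_full","tin_1","jar","burner","pot"):
        for d in viewer.pinpoint(n,cam): print(n,round(d["confidence"],2),world(d["at"],cam).round(1),proj(world(d["at"],cam),cam).round())
print(robot.observe()["t"])
E
```

```text
scene [1166.  346.  851.]
stand_empty 0.92 [ 541.2 -174.6    2.6] [245. 205.]
stand_empty 0.22 [ 552.9 -241.2   97. ] [211. 171.]
hinge_empty 0.75 [ 544.8 -168.5   88.4] [241. 181.]
hinge_empty 0.52 [ 5.452e+02 -1.718e+02  3.000e-01] [245. 207.]
edge_empty 0.64 [ 553.5 -241.8   94.5] [211. 172.]
tray_empty 0.85 [ 7.313e+02 -1.713e+02  2.000e-01] [201. 266.]
tray_full 0.61 [715.9 191.9   4.3] [360. 322.]
tray_full 0.27 [ 549.5 -240.8   93.9] [213. 171.]
tin_1 0.85 [712.5 155.4   6. ] [344. 314.]
tin_1 0.8 [735.4  28.6   2.3] [282. 300.]
tin_1 0.64 [712.2 230.3   4.2] [379. 328.]
tin_1 0.59 [ 8.449e+02  1.532e+02 -4.000e-01] [313. 372.]
jar 0.68 [513.2 440.3   1.4] [508. 287.]
burner 0.86 [407.8 364.3   4.8] [486. 238.]
pot 0.66 [385.3  23.4   2.9] [349. 186.]
top [ 525.   70. 1191.]
stand_empty 0.59 [ 548.3 -169.3   -1. ] [430. 267.]
hinge_empty 0.95 [ 541.1 -166.9   83.1] [438. 269.]
tray_empty 0.89 [ 7.33e+02 -1.70e+02  5.00e-01] [428. 178.]
tray_empty 0.4 [708.2 154.2  11.6] [272. 191.]
tray_full 0.62 [710.1 193.4  -3.5] [254. 191.]
tin_1 0.83 [848.7 155.4   2.8] [272. 125.]
tin_1 0.82 [ 7.089e+02  2.344e+02 -2.000e-01] [234. 192.]
tin_1 0.66 [709.7 155.9   7.1] [272. 190.]
tin_1 0.32 [ 728.9 -171.1   -2. ] [429. 180.]
jar 0.2 [709.8 154.    8.1] [272. 190.]
burner 0.64 [411.2 366.3  -1.3] [171. 336.]
pot 0.75 [387.2  28.7  -1. ] [335. 346.]
1.0
```

View pics/scene0.png

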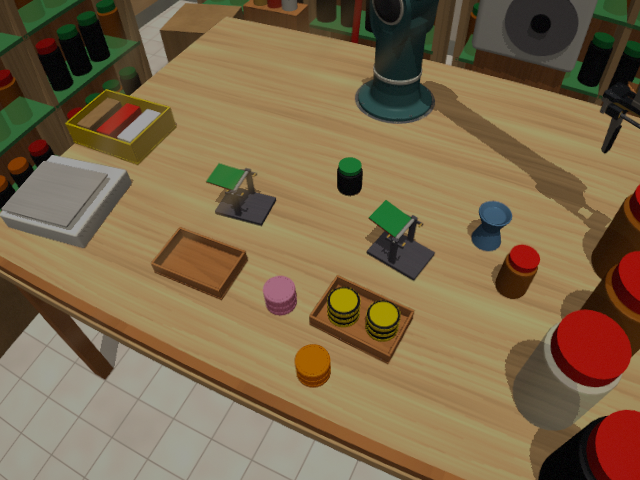

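View pics/top0.png

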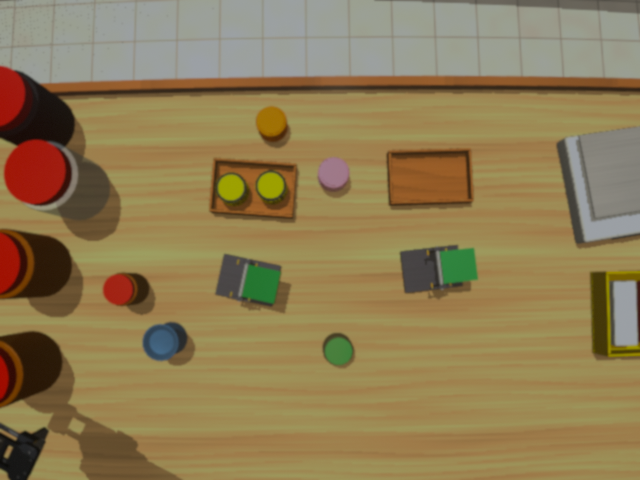

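The scene picture shows the empty tray at about (200,265), with its marker at (245,205) and the green flag's edge at (211,172). In the top picture that stand is at (430,268) and the flag points right to (475,265). The networks' points agree with this. The other stand, at about (250,280) in the top picture, belongs to the full tray and stays untouched. Next I check that the whole push path is reachable.

```bash
cat >> h.py <<'E'
from scipy.spatial.transform import Rotation as R
H=np.array([543.5,-169,85]); yaw=0.11
ex=np.array([-np.sin(yaw),np.cos(yaw),0]); ez=np.array([0,0,1.])
def rot(tilt,sg):
    z=ex*np.sin(tilt)-ez*np.cos(tilt); y=sg*np.cross(ez,ex)
    return R.from_matrix(np.c_[np.cross(y,z),y,z]).as_rotvec()
def P(s,z): return H+s*ex+z*ez
def arc(th,r=55,o=12):
    return P(-r*np.cos(th)-o*np.sin(th), r*np.sin(th)-o*np.cos(th))
TH=np.linspace(0,2.9,13)
E
python3 - <<'E'
from h import *
for t in (.6,.7,.8,.9):
  for sg in(1,-1):
    r=rot(t,sg); pts=[P(-130,120),P(-130,-32),P(-62,-35)]+[arc(a) for a in TH]+[P(55,9),P(40,130)]
    q=[kin.ik(p,r) for p in pts]
    print(t,sg,[x is not None for x in q].count(False)); 
    if all(x is not None for x in q): print(np.array(q)[[0,2,-2,-1]].round(2), np.abs(np.diff(q,axis=0)).max().round(2))
E
```

```text
0.6 1 0
[[ 0.15  0.86  0.88  1.4  -0.88  1.77 -1.9 ]
 [-0.07  1.15  1.11  1.61 -1.19  1.73 -1.68]
 [-0.28  0.98  1.11  1.8  -1.15  1.65 -1.77]
 [-0.27  0.77  1.12  1.72 -0.97  1.71 -1.92]] 0.33
0.6 -1 0
[[ 0.13  0.87  0.93  1.41 -0.9   1.78  1.25]
 [ 0.24  0.87  0.53  1.59 -0.82  1.38  1.22]
 [ 0.01  0.73  0.6   1.79 -0.87  1.33  1.16]
 [-0.15  0.65  0.89  1.72 -0.86  1.59  1.12]] 0.32
0.7 1 0
[[ 0.3   0.83  0.66  1.35 -0.81  1.78 -1.98]
 [ 0.08  1.07  0.88  1.55 -1.07  1.68 -1.75]
 [-0.23  1.04  1.11  1.77 -1.19  1.77 -1.73]
 [-0.21  0.83  1.11  1.7  -1.03  1.82 -1.88]] 0.28
0.7 -1 0
[[ 0.24  0.88  0.79  1.35 -0.88  1.83  1.22]
 [ 0.29  0.92  0.5   1.54 -0.84  1.48  1.24]
 [ 0.1   0.76  0.54  1.75 -0.89  1.41  1.18]
 [-0.09  0.71  0.88  1.69 -0.92  1.68  1.16]] 0.34
0.8 1 0
[[ 0.45  0.84  0.43  1.29 -0.75  1.8  -2.05]
 [ 0.12  1.12  0.88  1.5  -1.11  1.79 -1.73]
 [-0.08  0.96  0.88  1.73 -1.1   1.71 -1.78]
 [-0.06  0.77  0.89  1.66 -0.97  1.79 -1.94]] 0.24
0.8 -1 0
[[ 0.45  0.84  0.43  1.29 -0.75  1.8   1.09]
 [ 0.34  0.97  0.48  1.48 -0.86  1.57  1.25]
 [ 0.17  0.81  0.48  1.71 -0.9   1.48  1.2 ]
 [-0.01  0.73  0.8   1.66 -0.94  1.75  1.17]] 0.32
0.9 1 0
[[ 0.6   0.87  0.21  1.24 -0.68  1.82 -2.13]
 [ 0.27  1.08  0.66  1.44 -1.01  1.76 -1.8 ]
 [-0.04  1.02  0.88  1.69 -1.14  1.81 -1.75]
 [ 0.11  0.74  0.66  1.63 -0.93  1.78 -1.99]] 0.28
0.9 -1 0
[[ 0.6   0.87  0.21  1.24 -0.68  1.82  1.01]
 [ 0.38  1.02  0.46  1.43 -0.88  1.66  1.26]
 [ 0.23  0.85  0.43  1.67 -0.92  1.55  1.21]
 [ 0.07  0.76  0.72  1.63 -0.96  1.81  1.18]] 0.34
```

Run:
```python
from h import *
r=rot(.7,-1)
grip(0.0)
p=robot.observe()["tcp_pos"]; robot.movep([p[0]+60,p[1]-60,350],robot.observe()["tcp_rot"])
robot.movep(P(-130,180),r)
robot.servo_line(P(-130,-32),feed=150)
robot.servo_line(P(-66,-35),feed=80)
o=robot.observe(); print(o["t"],np.array(o["tcp_pos"]).round(1),P(-66,-35).round(1),np.array(o["contact_force"]).round(2),o["grip_width"])
a=snap("scene","/tmp/a.png");b=snap("top","/tmp/b.png")
A=cv2.resize(a[110:260,150:350],(800,600))[:,:,::-1]; B=cv2.resize(b[200:340,370:557],(800,600))[:,:,::-1]
cv2.imwrite("pics/c1.png",cv2.resize(np.hstack([A,B]),(800,300)))
```

```text
8.575 [ 550.7 -235.3   50. ] [ 550.7 -234.6   50. ] [ 0.07  0.13 -0.45] 0.003615528902536886
```

View pics/c1.png

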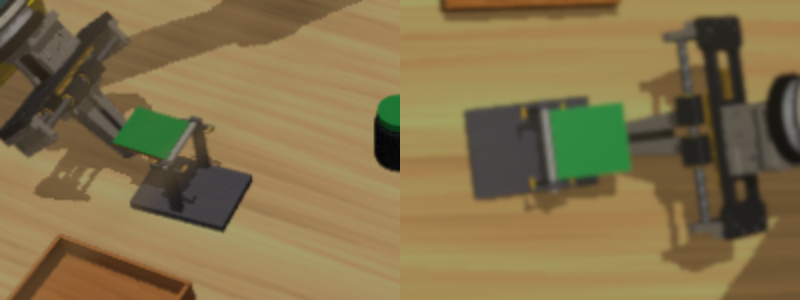

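The crops show the fingertip under the flag's free edge, centred on its width (right crop, flag edge at (630,137)), and the stand hasn't moved. Now I push the flag up and over, checking the force at each step.

Run:
```python
from h import *
f0=np.array(robot.observe()["contact_force"])
for a in TH:
    robot.servo_line(arc(a),feed=90)
    o=robot.observe(); f=np.array(o["contact_force"])-f0; print(round(a,2),round(o["t"],1),f.round(1))
    if np.linalg.norm(f)>6: print("STOP"); break
a=snap("scene","/tmp/a.png");b=snap("top","/tmp/b.png")
A=cv2.resize(a[110:260,150:350],(800,600))[:,:,::-1]; B=cv2.resize(b[200:340,370:557],(800,600))[:,:,::-1]
cv2.imwrite("pics/c2.png",cv2.resize(np.hstack([A,B]),(800,300)))
```

```text
0.0 9.1 [0.3 0.7 0.1]
0.24 9.4 [-0.6  0.8  1.1]
0.48 9.7 [0.2 1.4 0.1]
0.72 10.0 [-0.6  1.4  0.4]
0.97 10.3 [-0.9  0.8 -0.2]
1.21 10.6 [ 0.4  0.8 -0.2]
1.45 10.9 [ 0.1  1.6 -0.4]
1.69 11.2 [-0.   0.9 -0.2]
1.93 11.5 [-0.1  0.6 -0.1]
2.17 11.8 [ 0.  -0.2  1.1]
2.42 12.1 [-1.2  0.5  1.3]
2.66 12.4 [0.5 1.1 1. ]
2.9 12.7 [ 0.5  1.1 -0.4]
```

View pics/c2.png

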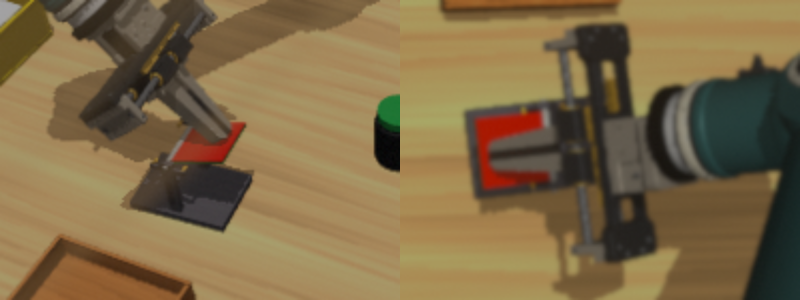

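The flag is over with its red face up, at about (210,145) in the left crop and (515,150) in the right, and the tip rests on it. Now I press down until the force shows the stop, then draw clear.

Run:
```python
from h import *
robot.servo_line(P(55,16),feed=60)
def F():
    v=[]
    for _ in range(5): robot.hold(.03); v.append(robot.observe()["contact_force"])
    return np.mean(v,0)
f0=F(); z=16
while z>-6:
    z-=1.5; robot.servo_line(P(55,z),feed=30); f=F()-f0; print(z,f.round(1))
    if f[2]>3: break
robot.servo_line(P(45,70),feed=120)
robot.servo_line(P(-60,220),feed=200)
robot.hold(.3)
o=robot.observe(); print(o["t"],np.array(o["tcp_pos"]).round())
a=snap("scene","/tmp/a.png");
for n in("stand_empty","hinge_empty","edge_empty"):
    for d in viewer.pinpoint(n,"scene"): print(n,round(d["confidence"],2),world(d["at"],"scene").round(1))
b=snap("top","/tmp/b.png")
A=cv2.resize(a[110:260,150:350],(800,600))[:,:,::-1]; B=cv2.resize(b[200:340,370:557],(800,600))[:,:,::-1]
cv2.imwrite("pics/c3.png",cv2.resize(np.hstack([A,B]),(800,300)))
```

```text
14.5 [-0.2 -0.2  0.5]
13.0 [-0.3 -0.7  0.4]
11.5 [-0.5 -0.8  0.5]
10.0 [-0.3 -1.   0.1]
8.5 [-0.1 -0.6  1.2]
7.0 [-1.1 -1.3  6.3]
17.8417 [ 550. -228.  305.]
stand_empty 0.84 [ 544.6 -170.4   -1.4]
hinge_empty 0.69 [ 546.  -169.2   83.7]
edge_empty 0.9 [ 539.2 -102.3   89. ]
```

View pics/c3.png

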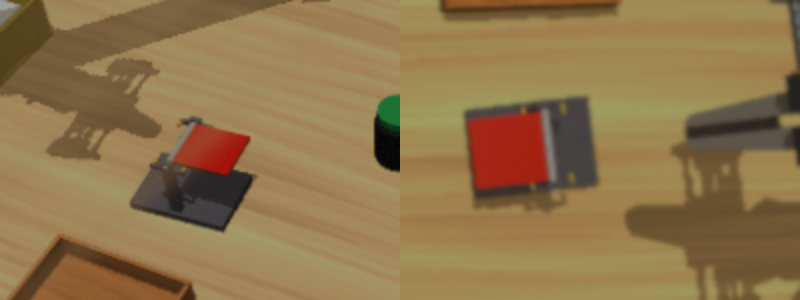

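The flag lies level with its red face up, at about (210,148) in the left crop. The sharp 6 N rise came at the height expected for the stop, the stand hasn't moved, and the arm is clear.

```bash
python3 -c "
from h import *
print(robot.job_done())"
```

```text
the job is handed in; nothing more can be done
None
```

I turned the empty tray's flag over so it lies flat with its red face up, drew the arm clear and handed the job in at about 18 s; the hand-in gave no verdict.

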